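Wheel the parts caddy into its bay and set the floor lock

ROBOT

A 6-joint arm with a two-finger parallel gripper is mounted at the origin on a cart in front of the work surface, level with it; the furniture and walls round the work are solid. World frame = base frame: x ahead of the robot, y to its left, z up, the work surface at z = 0. Lengths are in m, angles in degrees, forces in N, time in s.
With the tool pointing down it reaches from about 0.375 to 0.75 m from the base axis. Payload 9 kg.
Tool frame: the origin (TCP) lies midway between the tips of the shut fingers; the grasp point (between the pads) lies 19 mm behind it (robot.hold_point_z is the distance from the TCP to the grasp point, in m); z points along the fingers, y is the line along which they close (so a half turn about z gives the same grasp; the last joint's range is limited). The gripper opens to 85 mm and grips with 20 to 120 N. Pads are 22 mm wide; open, the fingers measure 114 mm over their backs; the gripper's body (76 mm by 85 mm) begins 54 mm behind the grasp point. The pads swing forward as they close: fully open they stand 13 mm farther back than shut.
Start: joints at [53.417, 5.964, 5.575, 89.605, 0, 77.527], TCP at [0.245, 0.548, 0.231] pointing down, gripper open.
Joint ranges: [-171.21, 171.21], [-48.23, 106.86], [-62.78, 66.21], [-105.2, 120.99], [-86.42, 89.51], [-180, 180]. Speed limits (degrees/s): [127.2, 127.2, 147.25, 180, 180, 180].

INTERFACE

Orientations are given as [roll, pitch, yaw] about the fixed x, y, z axes, in that order (R = Rz(yaw) Ry(pitch) Rx(roll)).
In Python, from plant import robot, fingers, grab_frame, get_calibration, cut_out, mark_of gives the robot as it stands. Calls block until the motion is done:
- robot.move_pose(position, orientation): joint-space move of the TCP to a pose.
- robot.line_to(position, vel=0.15, rotation=None, guard=None): straight line of the TCP; rotation=None keeps the orientation; vel is the mean speed in m/s. With guard (N) it stops when the force on the tool has changed by that much, and returns True; else False.
- robot.goto_joints(angles): joint-space move.
- fingers.set_gripper(opening): finger opening in m; the grip force is fixed at half the most; returns when the fingers have stopped.
- robot.pause(seconds).
- robot.ik(position, orientation): joint angles nearest the present ones, or None.
- grab_frame(name): name is "side" or "top" or "wrist"; returns the picture (400x640x3 uint8, blue, green, red); there is no depth.
- get_calibration(name): a dict with "vertical_fov" (degrees; the focal length in pixels is half the picture's height over the tangent of half this angle, whatever the lens; pixels are square), "cx", "cy" (the principal point, pixels), "rvec" (rotation vector, rad) and "tvec" (3), from world to camera coordinates, as OpenCV has them. Camera axes: x right, y down, z forward; pixel columns grow to the right and rows downward; lengths in m; the calibration is good to about 2 mm. A picture is of the moment at which its call begins: read the wrist's pose just before it. get_calibration takes no time and is no camera call; for the wrist camera it gives the pose at the moment of the call.
A pose or a line that the arm cannot do raises robot.IKError and nothing moves.
- robot.job_done(): hands the job in; it is judged then, once.
Trained networks look in the newest picture that a camera, given by its name, has taken for a name from the list of things; names that differ only in an ending like _2 or _b are one class to them, and where a whole thing is asked for, a point or a joint stands for the part that bears it (a point fixed in the world has none). Each returns a list of dicts, best first, with "confidence" (0 to 1); they miss things now and then, are a little off and sometimes report something else, mostly with a low value. They report only what shows in the picture. A call takes as long as a camera call.
- cut_out(camera, target): "pixels" (400x640 bool, what is visible of it) and "uv" ([column, row] in pixels, amid what is visible of it).
- mark_of(camera, target): "uv" ([column, row] in pixels: a listed point, or the origin of a listed thing).
Readings, each from a call of its own:
- robot.get_time(): time.
- robot.get_q(): joint angles.
- robot.get_qvel(): joint speeds.
- robot.get_joint_torque(): joint torques, N m.
- robot.get_tool_pos(): TCP position.
- robot.get_tcp_rot(): TCP orientation.
- robot.get_ft_force(): force on the tool from outside, world axes, zero at the start.
- robot.get_torque(): the same for the moment, N m.
- robot.get_gripper_width(): finger opening in m.
- robot.get_gripper_force(): force on a finger pad.
Only numpy, scipy, OpenCV 4.12 (cv2) and the standard library are available. Lean on these libraries where they do the work, as an engineer would, in place of code of your own. Each camera call takes 0.05 s, during which the arm holds its last target. There are 200 camera calls.

TASK

Gently push the small blue parts caddy by its push bar, without gripping or lifting it: first straight ahead until both rear swivel castors have come round and trail straight behind their pivots, well before the bay, then steer it nose first between the two yellow tape lines until its nose bumper rests against the stop, so that the castors still trail. Then press the red pedal at its tail down until the rubber foot stands on the bench, and let go. Keep both brown covers lying in the tray, and leave the tape roll, the deburring tool and the two loose covers on the bench where they are.

Things in the scene. Friction and masses are not known exactly. Their poses are not given: they have to be found in the camera images.
- caddy: Blue steel tray, 160 x 110 mm, 1 kg loaded; origin on the bench under its centre, x to its nose, y left. Floor z 39, rim 60 mm. Two 28 mm wheels on a fixed axle at x +50 mm roll but do not slip sideways: it turns about points on that axle line. Two swivel castors pivot at x -55, y +-46 mm. Rolls with under 2 N, coasts a few mm; pushed sideways hard at the bar it would tip.
- push_bar: Push bar, part of the caddy; origin at the middle of its black rubber grip, a level bar along the caddy's y, 12 mm thick, 74 mm above the bench, at the caddy's x = -92 mm; guard collars (26 mm across) at its ends leave 92 mm between them. Two half-open fingertips behind the grip, between the collars, push it and swing the tail sideways. Behind it nothing is higher than 51 mm.
- axle_left (a point): Wheel axle of the left swivel castor, 14 mm from its vertical pivot, 14 mm above the bench. Trailing straight: at x = -69 mm in the caddy's frame; its own x axis points from axle to pivot, so along the caddy's x when trailing. At the start it stands round toward the nose or a side; it comes round within 50 to 130 mm of straight forward travel.
- axle_right (a point): The same for the right swivel castor (caddy's y = -46 mm).
- nose (a point): Middle of the front face of the black nose bumper, caddy's x = +86 mm, 46 mm above the bench.
- tail (a point): Middle of the tray's rear wall, caddy's x = -80 mm, 46 mm above the bench.
- bay: Parking bay, fixed: two yellow tape lines flat on the bench, 250 mm long, 150 mm apart inside, and at the far end a grey steel stop, 58 mm high, with a soft black rubber face. Origin on the bench where the parked caddy's origin belongs, midway between the lines; x is the way in, toward the stop; y to the left of that.
- stop_face (a point): Middle of the stop's rubber face, 46 mm above the bench, at the bay's x = +86 mm; the face looks back along the bay's -x.
- floor_lock (a joint): Travel of the red pedal with its plunger and rubber foot straight down, in m: 0 up; at about 0.008 the foot meets the bench. It moves stiffly (about 4 N all the way) and stays where it is left.
- pedal (a point): Centre of the top of the red pedal plate, 40 mm (caddy's x) by 50 mm, 51 mm above the bench when up, 43 mm when the foot is down, at the caddy's x = -138 mm.
- load_a: Brown moulded plastic cover, 74 x 57 x 32 mm, origin at the centre of its underside; lies loose in the front half of the caddy's tray (underside at the caddy's z = 39 mm).
- load_b: Brown moulded plastic cover, 74 x 57 x 32 mm, origin at the centre of its underside; lies loose in the rear half of the caddy's tray.
- tape_roll: Bystander on the bench: roll of masking tape; not part of the job.
- deburr_tool: Bystander on the bench: blue deburring tool; not part of the job.
- cover_30: Bystander on the bench: brown cover on the bench; not part of the job.
- cover_36: Bystander on the bench: brown cover on the bench; not part of the job.

How it is judged (in metres and radians):
On the way, in this order (a step that is already met when the one before it is completed fails the run):
1. both castors trail straight (within 28 degrees) while the caddy is still more than 120 mm short of its parked place (x of each of axle_left, axle_right in the frame of caddy below -0.0673 m and horizontal distance between caddy and bay above 0.12 m), for 0.1 s.
2. the caddy stands between the lines with its nose at the stop, the floor lock still up (x of nose in the frame of bay above 0.079 m and y of nose in the frame of bay between -0.02 and 0.02 m and y of tail in the frame of bay between -0.02 and 0.02 m and angle between caddy's own z axis and vertical below 0.05 rad and angle between the x axis of caddy and the x axis of bay, either way round below 0.12 rad and value of joint floor_lock below 0.003 m), for 0.1 s.
3. the floor lock is pressed down (x of nose in the frame of bay above 0.079 m and y of nose in the frame of bay between -0.02 and 0.02 m and y of tail in the frame of bay between -0.02 and 0.02 m and angle between caddy's own z axis and vertical below 0.05 rad and angle between the x axis of caddy and the x axis of bay, either way round below 0.12 rad and value of joint floor_lock above 0.007 m), for 0.1 s.
At the end, for the whole second after the job is handed in: The caddy stands level and at rest in the bay: nose within 7 mm of the stop, nose and tail within 20 mm of the bay's middle line (so inside the tape lines), lined up within 0.12 rad, both castors trailing within 28 degrees, the floor lock down by at least 7 mm, both covers lying in the tray (all of step 3 and x of each of axle_left, axle_right in the frame of caddy below -0.0673 m and z of load_a in the frame of caddy between 0.03 and 0.048 m and z of load_b in the frame of caddy between 0.03 and 0.048 m and linear speed of caddy below 0.01 m/s); the robot touches nothing.
It fails at once if a cover leaves the caddy's tray (z of any of load_a, load_b in the frame of caddy below 0.025 m or z of any of load_a, load_b in the frame of caddy above 0.062 m).
It fails at once if the caddy is lifted or tipped (height (world z) of caddy above 0.03 m or angle between caddy's own z axis and vertical above 0.35 rad).
It fails at once if a bystander on the bench is moved more than 20 mm (distance of any of tape_roll, deburr_tool, cover_30, cover_36 from where it was at the start of the episode above 0.02 m).
It fails at once if the floor lock is pressed before the caddy is in the bay (value of joint floor_lock above 0.005 m and x of nose in the frame of bay below 0.07 m).
It fails at once if the push bar is squeezed between the fingers or struck (over 36 N) (contact force between the fingers and push_bar above 36 N).
It also fails if it takes over 70 s, if anything falls off the work surface, if the arm or the gripper's body presses on something with over 40 N, if the wrist force passes 120 N, or if a joint passes its speed limit or range.

## Working session

There is one attempt and no reset: what is moved stays moved. The work goes in short steps, each a Python script; the robot and the scene stay as the last script left them, time stands still between calls to the robot, and variables do not carry over. Pictures are saved under pics/ and viewed, at most 10 in all, crops included, and the job is handed in when it is done.

```bash
ls; mkdir -p pics; cat > h.py <<'E'
import numpy as np, cv2
from plant import robot, fingers, grab_frame, get_calibration, cut_out, mark_of
def cal(n):
    c=get_calibration(n); f=200/np.tan(np.radians(c["vertical_fov"])/2)
    K=np.array([[f,0,c["cx"]],[0,f,c["cy"]],[0,0,1.]])
    R=cv2.Rodrigues(np.array(c["rvec"],float))[0]; t=np.array(c["tvec"],float).ravel()
    return K,R,t
def atz(n,uv,z,c=None):
    K,R,t=c or cal(n); d=R.T@np.linalg.inv(K)@[uv[0],uv[1],1]; o=-R.T@t
    return o+d*(z-o[2])/d[2]
def proj(n,P,c=None):
    K,R,t=c or cal(n); p=K@(R@np.asarray(P,float)+t); return p[:2]/p[2]
Z=dict(caddy=0,push_bar=.074,axle_left=.014,axle_right=.014,nose=.046,tail=.046,bay=0,stop_face=.046,pedal=.051)
def marks(n,names):
    o={}
    for k in names:
        r=mark_of(n,k)
        o[k]=[(np.round(atz(n,m["uv"],Z[k]),4)[:2],np.round(m["uv"]),round(m["confidence"],2)) for m in r[:2]]
    return o
E
python3 - <<'E'
from h import *
for n in("top","side"):
    im=grab_frame(n); cv2.imwrite(f"pics/{n}0.png",im); K,R,t=cal(n);print(n,-R.T@t)
    for k,v in marks(n,Z).items(): print(k,v)
print(robot.get_time())
E
```

```text
pics
plant.py
top [ 0.05014956 -0.29605388  1.84982913]
caddy [(array([0.4658, 0.1619]), array([256., 202.]), 0.94)]
push_bar [(array([0.465 , 0.2433]), array([234., 190.]), 0.59)]
axle_left []
axle_right []
nose [(array([0.459, 0.069]), array([276., 209.]), 0.9)]
tail [(array([0.4548, 0.2399]), array([235., 194.]), 0.61), (array([0.4623, 0.2051]), array([244., 196.]), 0.44)]
bay []
stop_face [(array([ 0.4734, -0.2952]), array([366., 240.]), 0.93)]
pedal [(array([0.4562, 0.2877]), array([223., 190.]), 0.43), (array([ 0.5001, -0.408 ]), array([397., 244.]), 0.3)]
side [ 0.04906689 -1.22864283  0.89887598]
caddy [(array([0.4559, 0.1658]), array([284., 184.]), 0.85)]
push_bar [(array([0.4513, 0.219 ]), array([278., 161.]), 0.62)]
axle_left []
axle_right [(array([0.6819, 0.3227]), array([324., 153.]), 0.57), (array([0.3926, 0.188 ]), array([266., 181.]), 0.52)]
nose [(array([0.4653, 0.0631]), array([294., 187.]), 0.66)]
tail [(array([0.4587, 0.238 ]), array([278., 164.]), 0.66), (array([ 0.3574, -0.5607]), array([334., 323.]), 0.46)]
bay [(array([ 0.4713, -0.223 ]), array([326., 244.]), 0.89), (array([ 0.4957, -0.252 ]), array([336., 248.]), 0.53)]
stop_face [(array([ 0.4692, -0.3103]), array([336., 250.]), 0.97), (array([0.4517, 0.1649]), array([282., 174.]), 0.44)]
pedal [(array([0.4634, 0.2949]), array([275., 156.]), 0.5)]
1.0
```

```bash
python3 - <<'E'
import cv2
a=cv2.imread("pics/top0.png"); cv2.imwrite("pics/top0c.png",cv2.resize(a[130:330,170:436],None,fx=3,fy=3,interpolation=cv2.INTER_CUBIC))
E
```

```text
(no output)
```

View pics/side0.png

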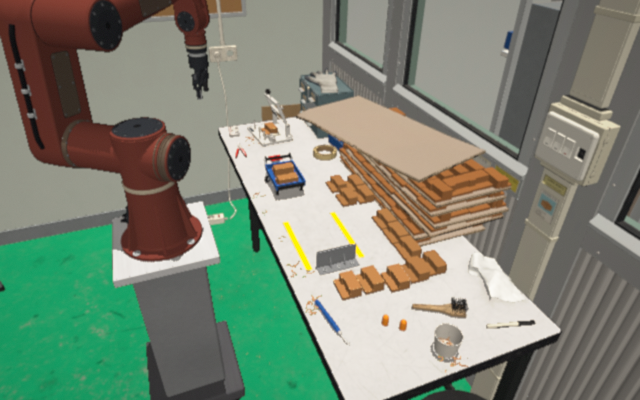

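View pics/top0c.png

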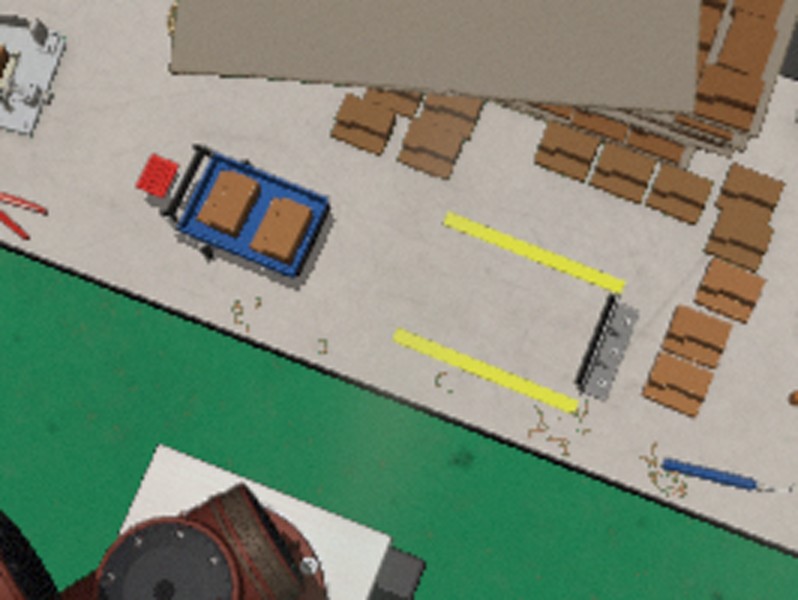

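The side view shows the caddy at (284,175), with the lines and stop at (325,250). In the top crop, the castors stick out sideways at crop (246,162) and (207,253), and the heading is roughly world -y. Next I'll measure from colours and check arm reach and the wrist camera geometry.

```bash
cat >> h.py <<'E'
def pts(n,mask,z,c=None):
    v,u=np.nonzero(mask); return np.array([atz(n,(a,b),z,c)[:2] for a,b in zip(u,v)])
def rect(P):
    r=cv2.minAreaRect((P*1000).astype(np.float32)); return r
E
python3 - <<'E'
from h import *
im=cv2.imread("pics/top0.png"); h=cv2.cvtColor(im,cv2.COLOR_BGR2HSV); c=cal("top")
def col(lo,hi,z,box,name):
    m=cv2.inRange(h,lo,hi); k=np.zeros_like(m); a,b,d,e=box; k[b:e,a:d]=m[b:e,a:d]
    n,L,s,_=cv2.connectedComponentsWithStats(k)
    for i in range(1,n):
        if s[i,4]>15: P=pts("top",L==i,z,c); print(name,s[i,4],P.mean(0).round(4),[np.round(q,1) for q in rect(P)])
col((22,120,120),(35,255,255),0,(290,190,390,280),"yellow")
col((105,120,40),(125,255,255),.06,(215,170,290,235),"blue")
col((0,150,100),(6,255,255),.051,(205,170,235,210),"red")
w=cal("wrist"); print("wristcam",-w[1].T@w[2],"fwd",w[1][2],"f",w[0][0,0]); print(robot.get_tool_pos(),robot.get_tcp_rot())
for y in(90,-90):
    for p in((.46,.29,.06),(.46,.29,.3),(.47,-.1,.06),(.47,-.05,.03)): 
        q=robot.ik(p,[180,0,y]); print(y,p,None if q is None else np.round(q))
E
```

```text
yellow 295 [ 0.5544 -0.1938] [array([ 554.7, -191.4]), array([246.7,  18.8]), np.float64(88.8)]
yellow 305 [ 0.3852 -0.1917] [array([ 385.5, -188.7]), array([247.6,  18.9]), np.float64(89.1)]
blue 570 [0.454  0.1596] [array([455. , 155.9]), array([165.5, 113.8]), np.float64(88.5)]
red 119 [0.4587 0.2941] [array([458.9, 294.1]), array([37.7, 47.9]), np.float64(88.9)]
wristcam [0.17783608 0.57824683 0.37443924] fwd [ 0.26386403 -0.11943136 -0.95713736] f 278.5857164217829
[0.24511441 0.54767735 0.23131896] [1.79995547e+02 1.41636193e-03 1.55888137e+02]
90 (0.46, 0.29, 0.06) [ 18.  -1. -20.  72.   0. 108.]
90 (0.46, 0.29, 0.3) [ 18.  -2.   4.  97.   0. 108.]
90 (0.47, -0.1, 0.06) [-28. -13. -31.  72.   0.  62.]
90 (0.47, -0.05, 0.03) [-22. -13. -34.  69.   0.  68.]
-90 (0.46, 0.29, 0.06) [ 18.  -1. -20.  72.   0. -72.]
-90 (0.46, 0.29, 0.3) [ 18.  -2.   4.  97.   0. -72.]
-90 (0.47, -0.1, 0.06) [ -28.  -13.  -31.   72.    0. -118.]
-90 (0.47, -0.05, 0.03) [ -22.  -13.  -34.   69.    0. -112.]
```

```bash
python3 - <<'E'
from h import *
fingers.set_gripper(.04)
robot.move_pose([.46,.31,.25],[180,0,90]); robot.pause(.3)
im=grab_frame("wrist"); cv2.imwrite("pics/w1.png",im)
c=cal("wrist"); print(-c[1].T@c[2],robot.get_gripper_width(),robot.get_time())
for k,v in marks("wrist",Z).items(): print(k,v)
E
```

```text
[0.4597837  0.38475946 0.3930583 ] 0.040508754817128685 3.075
caddy []
push_bar [(array([0.4597, 0.245 ]), array([321., 234.]), 0.72), (array([0.4575, 0.2963]), array([319., 194.]), 0.25)]
axle_left []
axle_right []
nose [(array([0.4542, 0.0598]), array([317., 338.]), 0.64), (array([0.4521, 0.123 ]), array([316., 303.]), 0.56)]
tail [(array([0.4548, 0.2315]), array([317., 235.]), 0.84)]
bay [(array([0.4602, 0.2754]), array([321., 194.]), 0.69)]
stop_face []
pedal [(array([0.4583, 0.2897]), array([320., 194.]), 0.6)]
```

View pics/w1.png

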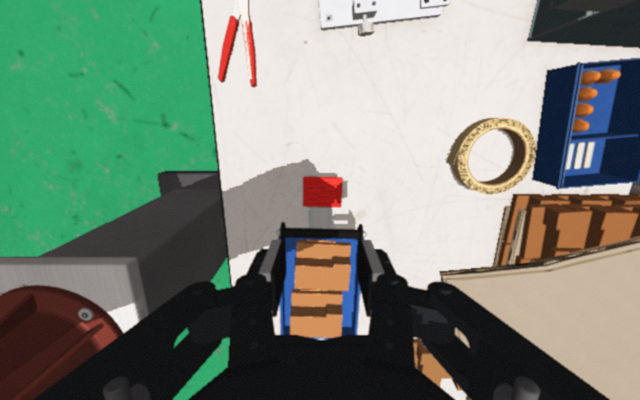

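The wrist view is mostly blocked by the gripper, but it shows the bar at (321,230) and the pedal at (321,191). The caddy is at about (.4565,.154), heading -91.6°. I'll start the straight push.

```bash
cat >> h.py <<'E'
TZ=.057
def tcp(x,y,th,back=.109,lat=0,z=TZ):
    d=np.array([np.cos(th),np.sin(th)]); n=np.array([-d[1],d[0]])
    p=np.array([x,y])-back*d+lat*n; return [p[0],p[1],z],[180,0,np.degrees(th)+180]
def look(tag):
    for n in("top","side"):
        cv2.imwrite(f"pics/{n}{tag}.png",grab_frame(n))
        for k,v in marks(n,["caddy","push_bar","nose","tail","pedal","axle_left","axle_right"]).items(): print(n,k,v)
    im=cv2.imread(f"pics/top{tag}.png"); hh=cv2.cvtColor(im,cv2.COLOR_BGR2HSV); c=cal("top")
    for nm,lo,hi,z in(("blue",(105,120,40),(125,255,255),.06),("red",(0,150,100),(6,255,255),.051)):
        m=cv2.inRange(hh,lo,hi); m[:,:205]=0; m[:170]=0; m[:,380:]=0; m[270:]=0
        n,L,s,_=cv2.connectedComponentsWithStats(m)
        for i in range(1,n):
            if s[i,4]>40: P=pts("top",L==i,z,c); print(nm,s[i,4],P.mean(0).round(4),[np.round(q,1) for q in rect(P)])
    print("tcp",robot.get_tool_pos(),robot.get_ft_force(),"t",robot.get_time())
E
python3 - <<'E'
from h import *
th=np.radians(-91.6); d=np.array([np.cos(th),np.sin(th)]); p0=np.array([.4568,.1545])
fingers.set_gripper(.052)
p,r=tcp(*p0,th,back=.121,z=.15); robot.move_pose(p,r)
p,r=tcp(*p0,th,back=.121); robot.line_to(p,vel=.08)
print(robot.get_ft_force())
p,r=tcp(*p0,th,back=.109); print(robot.line_to(p,vel=.02,guard=8))
p,r=tcp(*(p0+.115*d),th); print(robot.line_to(p,vel=.05,guard=15))
robot.pause(.2)
look("2")
E
```

```text
[ 1.44727114 -0.13143442  0.0483689 ]
False
False
top caddy [(array([0.4671, 0.044 ]), array([283., 213.]), 0.73)]
top push_bar [(array([0.4526, 0.1426]), array([256., 202.]), 0.53), (array([ 0.4327, -0.4279]), array([397., 261.]), 0.23)]
top nose [(array([ 0.4584, -0.0469]), array([304., 220.]), 0.92)]
top tail [(array([0.4593, 0.1177]), array([264., 204.]), 0.82)]
top pedal []
top axle_left []
top axle_right []
side caddy [(array([0.4574, 0.054 ]), array([294., 199.]), 0.74), (array([0.4781, 0.1763]), array([288., 181.]), 0.53)]
side push_bar [(array([0.4637, 0.1314]), array([288., 171.]), 0.7)]
side nose [(array([ 0.4455, -0.0455]), array([299., 204.]), 0.72)]
side tail [(array([0.4566, 0.0954]), array([289., 183.]), 0.94)]
side pedal [(array([0.4616, 0.172 ]), array([284., 171.]), 0.56)]
side axle_left []
side axle_right []
blue 510 [0.4491 0.0512] [array([451.9,  41.9]), array([160.4, 112.5]), np.float64(89.2)]
red 568 [0.4201 0.3089] [array([390.5, 314.8]), array([291.3,  86.5]), np.float64(6.2)]
tcp [0.45664003 0.14852237 0.05702449] [ 0.19749995 -0.02930182  0.61527948] t 9.8083
```

```bash
python3 - <<'E'
import cv2,numpy as np
a=cv2.imread("pics/top2.png")[170:250,225:325]; b=cv2.imread("pics/side2.png")[150:230,250:350]
cv2.imwrite("pics/c2.png",np.vstack([cv2.resize(x,None,fx=3.7,fy=3.7,interpolation=cv2.INTER_CUBIC) for x in(a,b)]))
E
```

```text
(no output)
```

View pics/c2.png

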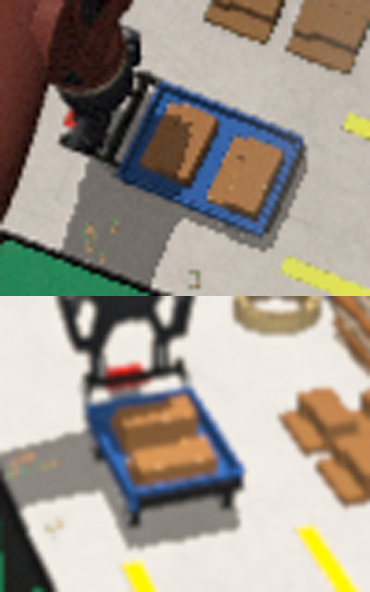

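The castors no longer stick out at the sides, and the heading has held. I'll push 20 mm more straight, then take most of the S-curve and check.

```bash
cat >> h.py <<'E'
TB=np.radians(-91.05); E_=np.array([np.cos(TB),np.sin(TB)]); N_=np.array([-E_[1],E_[0]]); M_=np.array([.4701,-.190])
def curve(x,y,th,L,yend=-.002):
    """caddy poses (s,x,y,th): axle point blends onto the bay axis over L"""
    a=np.array([x,y])+.05*np.array([np.cos(th),np.sin(th)])-M_; s0=a@E_; y0=a@N_; m0=np.tan(th-TB)
    A=np.array([[L**k for k in(3,4,5)],[k*L**(k-1) for k in(3,4,5)],[k*(k-1)*L**(k-2) for k in(3,4,5)]])
    k=np.linalg.solve(A,[yend-y0-m0*L,-m0,0]); P=np.polynomial.Polynomial([y0,m0,0,*k]); D=P.deriv()
    def f(s):
        yy,h=(P(s),TB+np.arctan(D(s))) if s<L else (yend,TB)
        c=M_+(s0+s)*E_+yy*N_-.05*np.array([np.cos(h),np.sin(h)]); return c[0],c[1],h
    return f
E
python3 - <<'E'
from h import *
th=np.radians(-91.6); d=np.array([np.cos(th),np.sin(th)]); p0=np.array([.4568,.1545])+.135*d
p,r=tcp(*p0,th); print(robot.line_to(p,vel=.04,guard=15)); robot.pause(.2)
f=curve(*p0,th,.195)
for s in np.arange(.015,.121,.015):
    q=f(s); p,r=tcp(*q); g=robot.line_to(p,vel=.05,rotation=r,guard=15)
    if g: print("guard",s,robot.get_ft_force()); break
print("expected",q[:2],np.degrees(q[2])); robot.pause(.2)
look("3")
E
python3 - <<'E'
import cv2,numpy as np
a=cv2.imread("pics/top3.png")[185:265,270:370]; b=cv2.imread("pics/side3.png")[180:260,265:365]
cv2.imwrite("pics/c3.png",np.vstack([cv2.resize(x,None,fx=3.7,fy=3.7,interpolation=cv2.INTER_CUBIC) for x in(a,b)]))
E
```

```text
False
expected (np.float64(0.45541735520186144), np.float64(-0.10123252006135378)) -81.29160015798237
top caddy [(array([ 0.4629, -0.1005]), array([317., 227.]), 0.66)]
top push_bar [(array([0.4389, 0.0032]), array([289., 218.]), 0.42)]
top nose [(array([ 0.4674, -0.1781]), array([336., 230.]), 0.87)]
top tail [(array([ 0.4567, -0.0067]), array([294., 216.]), 0.96)]
top pedal [(array([0.4335, 0.0444]), array([279., 217.]), 0.4)]
top axle_left []
top axle_right []
side caddy [(array([ 0.456 , -0.0922]), array([307., 222.]), 0.96)]
side push_bar [(array([ 0.4283, -0.0339]), array([293., 196.]), 0.55)]
side nose [(array([ 0.4663, -0.1885]), array([320., 226.]), 0.58), (array([ 0.4362, -0.1598]), array([308., 223.]), 0.24)]
side tail [(array([ 0.4417, -0.0325]), array([297., 202.]), 0.73)]
side pedal [(array([0.4261, 0.0409]), array([286., 191.]), 0.52)]
side axle_left []
side axle_right []
blue 308 [ 0.4555 -0.1366] [array([ 459.4, -131.9]), array([111.6, 106.2]), np.float64(7.1)]
red 437 [0.4004 0.2203] [array([398.4, 215.8]), array([ 60.7, 284.6]), np.float64(59.7)]
red 192 [0.3595 0.1592] [array([358.8, 163.7]), array([ 42.8, 187.4]), np.float64(77.8)]
red 60 [0.2183 0.1928] [array([220.2, 193.6]), array([22. , 80.2]), np.float64(68.4)]
tcp [0.43891249 0.00649678 0.05701043] [-0.74868189 -0.82743871 -0.48913181] t 15.4083
```

View pics/c3.png

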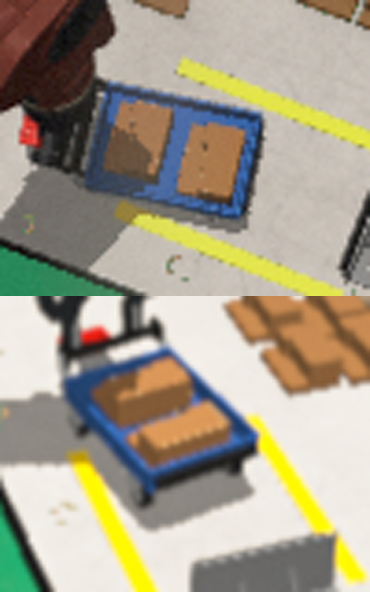

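The caddy is where the plan expected it: nose near (.467,-.18), heading about -81°, and a castor visible trailing at crop (80,430). I'll continue to the stop.

```bash
python3 - <<'E'
from h import *
th=np.radians(-91.6); d=np.array([np.cos(th),np.sin(th)]); p0=np.array([.4568,.1545])+.135*d
f=curve(*p0,th,.195)
for s in list(np.arange(.135,.196,.015))+[.205]:
    p,r=tcp(*f(s)); g=robot.line_to(p,vel=.05,rotation=r,guard=12)
    if g: print("guard",s,robot.get_ft_force()); break
if not g:
    p,r=tcp(*f(.265)); print("stop",robot.line_to(p,vel=.025,rotation=r,guard=5))
robot.pause(.2); print(robot.get_ft_force(),"nose est",np.array(robot.get_tool_pos()[:2])+.195*E_)
look("4")
q=np.array(robot.get_tool_pos()); q[:2]-=.02*E_; robot.line_to(q,vel=.05); q[2]=.3; robot.line_to(q,vel=.2)
q[0]-=.05;q[1]+=.15; robot.move_pose(q,robot.get_tcp_rot()); robot.pause(.2)
look("5"); print(marks("side",["stop_face"]),marks("top",["stop_face"]))
E
python3 - <<'E'
import cv2,numpy as np
a=cv2.imread("pics/top5.png")[190:270,285:385]; b=cv2.imread("pics/side5.png")[190:270,275:375]
cv2.imwrite("pics/c5.png",np.vstack([cv2.resize(x,None,fx=3.7,fy=3.7,interpolation=cv2.INTER_CUBIC) for x in(a,b)]))
E
```

```text
stop True
[-0.14820055  0.58519905  0.91819539] nose est [ 0.4657851  -0.30258138]
top caddy [(array([ 0.4733, -0.2197]), array([347., 235.]), 0.72)]
top push_bar [(array([ 0.4655, -0.1168]), array([321., 223.]), 0.52)]
top nose [(array([ 0.4692, -0.2907]), array([365., 240.]), 0.95)]
top tail [(array([ 0.4738, -0.1346]), array([326., 224.]), 0.85)]
top pedal [(array([ 0.4714, -0.0664]), array([310., 218.]), 0.49)]
top axle_left []
top axle_right []
side caddy [(array([ 0.4742, -0.215 ]), array([326., 242.]), 0.61)]
side push_bar [(array([ 0.4794, -0.1346]), array([318., 209.]), 0.58)]
side nose [(array([ 0.4598, -0.3077]), array([333., 250.]), 0.91)]
side tail [(array([ 0.4641, -0.1508]), array([315., 220.]), 0.89), (array([ 0.4455, -0.2557]), array([322., 240.]), 0.33)]
side pedal [(array([ 0.4681, -0.0655]), array([308., 204.]), 0.5)]
side axle_left [(array([ 0.4791, -0.2772]), array([335., 250.]), 0.72)]
side axle_right []
blue 556 [ 0.4678 -0.2199] [array([ 468.3, -215.9]), array([112.7, 162.6]), np.float64(0.1)]
red 437 [0.4168 0.1416] [array([409.4, 140.6]), array([ 73. , 284.
[... 1280 characters left out ...]
), array([335., 249.]), 0.73)]
side tail [(array([ 0.4731, -0.1461]), array([318., 218.]), 0.82)]
side pedal [(array([ 0.4719, -0.0599]), array([308., 203.]), 0.38)]
side axle_left []
side axle_right []
blue 542 [ 0.4673 -0.2205] [array([ 468.4, -216. ]), array([162.9, 112.4]), np.float64(89.9)]
red 90 [0.4762 0.3562] [array([475. , 357.8]), array([40.4, 95.9]), np.float64(85.8)]
red 96 [ 0.4687 -0.0776] [array([468.9, -77.5]), array([44.7, 35. ]), np.float64(0.2)]
tcp [0.41972234 0.06252859 0.30003206] [-0.86491737  1.10771289 -0.2241534 ] t 24.0333
{'stop_face': [(array([ 0.477 , -0.2967]), array([337., 246.]), 0.63)]} {'stop_face': [(array([ 0.4743, -0.2932]), array([366., 239.]), 0.79)]}
```

View pics/c5.png

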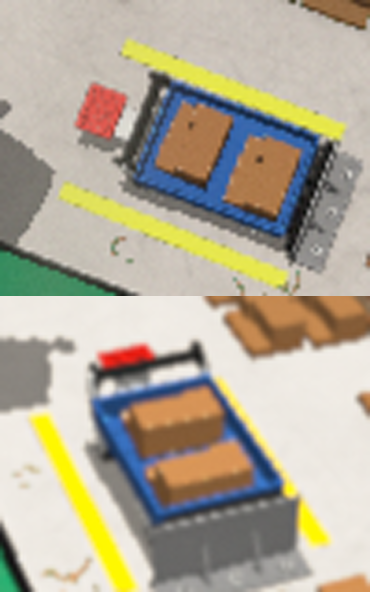

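The caddy is parked: nose on the stop, square to the lines, and the castors not sticking out. The pedal is at (.4687,-.0776), so I'll press it with the fingers shut.

```bash
python3 - <<'E'
from h import *
fingers.set_gripper(0)
R=[180,0,89]
robot.move_pose([.4687,-.077,.13],R); robot.line_to([.4687,-.077,.06],vel=.08); robot.pause(.2)
f0=np.array(robot.get_ft_force())
for z in np.arange(.054,.038,-.001):
    g=robot.line_to([.4687,-.077,z],vel=.02,guard=14)
    f=(np.array(robot.get_ft_force())-f0)[2]; print(round(z,3),round(robot.get_tool_pos()[2],4),round(f,1))
    if g or f>12: break
robot.pause(.3)
robot.line_to([.4687,-.077,.15],vel=.08); robot.move_pose([.42,.06,.3],R); robot.pause(.3)
look("6")
E
python3 - <<'E'
import cv2,numpy as np
a=cv2.imread("pics/top6.png")[190:270,285:385]; b=cv2.imread("pics/side6.png")[190:270,275:375]
cv2.imwrite("pics/c6.png",np.vstack([cv2.resize(x,None,fx=3.7,fy=3.7,interpolation=cv2.INTER_CUBIC) for x in(a,b)]))
E
```

```text
0.054 0.0538 -0.5
0.053 0.053 -0.1
0.052 0.0519 0.7
0.051 0.051 0.1
0.05 0.0502 1.6
0.049 0.0491 2.3
0.048 0.048 2.7
0.047 0.0469 2.6
0.046 0.0459 2.3
0.045 0.0449 1.4
0.044 0.0439 1.1
0.043 0.0431 3.8
0.042 0.043 13.3
top caddy [(array([ 0.4735, -0.22  ]), array([347., 235.]), 0.87)]
top push_bar [(array([ 0.462 , -0.1206]), array([322., 224.]), 0.68)]
top nose [(array([ 0.4713, -0.296 ]), array([366., 240.]), 0.8)]
top tail [(array([ 0.481 , -0.1293]), array([326., 222.]), 0.77), (array([ 0.47  , -0.0796]), array([313., 220.]), 0.39)]
top pedal [(array([ 0.4647, -0.0806]), array([312., 221.]), 0.65)]
top axle_left [(array([ 0.5163, -0.4184]), array([400., 243.]), 0.49)]
top axle_right [(array([ 0.3631, -0.521 ]), array([412., 290.]), 0.65)]
side caddy [(array([ 0.4608, -0.2237]), array([323., 245.]), 0.55), (array([ 0.5282, -0.4244]), array([370., 282.]), 0.52)]
side push_bar [(array([ 0.4588, -0.14  ]), array([313., 211.]), 0.57)]
side nose [(array([ 0.4648, -0.3043]), array([334., 249.]), 0.92)]
side tail [(array([ 0.4723, -0.14  ]), array([317., 218.]), 0.87)]
side pedal [(array([ 0.4597, -0.0768]), array([306., 207.]), 0.42)]
side axle_left [(array([ 0.4682, -0.23  ]), array([326., 242.]), 0.31)]
side axle_right []
blue 554 [ 0.4672 -0.2199] [array([ 468.3, -215.7]), array([163.3, 112.6]), np.float64(90.0)]
red 98 [0.4818 0.3547] [array([478.4, 356.6]), array([42.4, 85. ]), np.float64(87.3)]
red 93 [ 0.4674 -0.079 ] [array([467.4, -78.3]), array([44.7, 34.9]), np.float64(0.7)]
tcp [0.42002184 0.06001784 0.30002891] [0.10750956 0.26346416 0.18241351] t 34.0
```

View pics/c6.png

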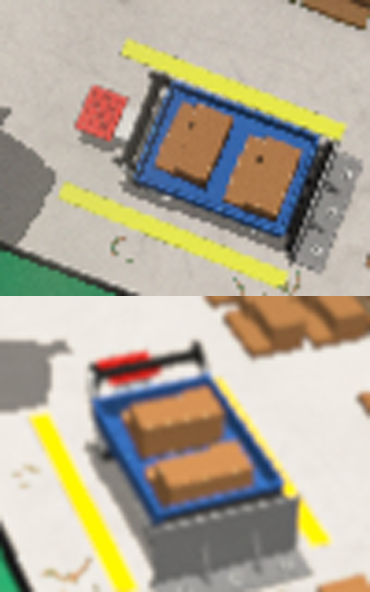

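The pedal went down to 43 mm and met a hard stop, as it should with the foot on the bench. The caddy hasn't moved and both covers are still in the tray.

```bash
python3 -c "
from h import *
print(robot.job_done())"
```

```text
the job is handed in; nothing more can be done
None
```

I handed the job in at about 34 s, and no verdict came back: in the last pictures the caddy is square in the bay with its nose at the stop, both covers are in the tray, and the pedal reached its hard stop at 43 mm; the castors showed no sign of standing out sideways, but I could not measure their angle directly.

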